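Move a clean clutch plate to the gauge stand with the lifter

ROBOT

A 7-joint arm with a two-finger parallel gripper is mounted at the origin on the work surface. World frame = base frame: x ahead of the robot, y to its left, z up, the work surface at z = 0. Lengths are in m, angles in rad, forces in N, time in s.
With the tool pointing down it reaches from about 0.35 to 0.9 m from the base axis. Payload 19.9 kg.
Tool frame: the origin (TCP) lies between the finger pads; the fingertips stand 19 mm ahead of it and the grasp point (between the pads) is the TCP; z points along the fingers, y is the direction in which the jaws open and shut (so a half turn about z gives the same grasp; the last joint's range is limited). The gripper opens to 94 mm and grips with 3 to 60 N. Pads are 16 mm wide; open, the fingers measure 119 mm over their backs; the gripper's body (75 mm by 177 mm) begins 78 mm behind the grasp point.
Start: joints at [-1.242, 0.417, -0.01, 1.614, 0.005, 1.111, -0.053], TCP at [0.226, 0.583, 0.224] pointing down, gripper open.
Joint ranges: [-2.81, 2.81], [-0.39, 2.02], [-1.27, 1.25], [0.06, 2.57], [-1.19, 4.33], [0.19, 2], [-2.82, 2.82]. Speed limits (rad/s): [1.89, 1.89, 2.39, 2.39, 3.01, 3.01, 3.01].

INTERFACE

Orientations are given as a 3x3 rotation matrix whose columns are the frame's x, y, z axes.
In Python, from rig import robot gives the robot as it stands. Calls block until the motion is done:
- robot.move_ptp(position, orientation): joint-space move of the TCP to a pose.
- robot.move_linear(position, velocity=0.15, frame=None, threshold=None): straight line of the TCP; frame=None keeps the orientation; velocity is the mean speed in m/s. With threshold (N) it stops when the force on the tool has changed by that much, and returns True; else False.
- robot.goto_joints(angles): joint-space move.
- robot.gripper_to(opening): finger opening in m; the grip force is fixed at half the most; returns when the fingers have stopped.
- robot.pause(seconds).
- robot.ik(position, orientation): joint angles nearest the present ones, or None.
- robot.get_state(): the state.
- robot.grab_frame(name): name is "scene" or "top" or "wrist"; returns the picture (384x512x3 uint8, red, green, blue); there is no depth.
- robot.camera_info(name): a dict with "fx", "fy", "cx", "cy" (pixels), "dist" ([k1, k2, p1, p2, k3] as OpenCV has them; the pictures are not rectified), "rvec" (rotation vector, rad) and "tvec" (3), from world to camera coordinates, as OpenCV has them. Camera axes: x right, y down, z forward; pixel columns grow to the right and rows downward; lengths in m; the calibration is good to about 2 mm. A picture is of the moment at which its call begins: read the wrist's pose just before it. camera_info takes no time and is no camera call; for the wrist camera it gives the pose at the moment of the call.
A pose or a line that the arm cannot do raises robot.PlanningError and nothing moves.
- robot.sign_off(): hands the job in, once; it reports no verdict.
The state is a dict: "time": time; "qpos": joint angles; "joint_vel": joint speeds; "effort": joint torques, N m; "ee_pos": TCP position; "tool_rot": TCP orientation; "force": force on the tool from outside, world axes, zero at the start; "moment": the same for the moment, N m; "opening": finger opening in m.
Only numpy, scipy, OpenCV 4.12 (cv2) and the standard library are available. Lean on these libraries where they do the work, as an engineer would, in place of code of your own. Each camera call takes 0.05 s, during which the arm holds its last target.

TASK

The steel clutch plate on the drip tray's rails has just been degreased, so keep the fingers off it: take the lifter by its handle, slide its blade under the plate between the rails, lift the plate off the tray and carry it on the blade to the gauge stand. Set the plate down flat and centred on the stand's two rails, with the lifter's blade between them, and draw the lifter out from under it. Lay the lifter down flat on the open bench again and let go; do not drop the plate, and leave the other parts on the bench alone.

Things in the scene. Friction and masses are not known exactly. Their poses are not given: they have to be found in the camera images.
- lifter_grip (a point): centre of the handle of the lifter, a loose spatula-like tool (180 g) lying on its blade. Handle: dark wood bar 100 mm long (x), 18 mm wide (y), 24 mm tall, centre 85 mm above the blade's underside. x points along the tool to the blade's tip, z up. A steel neck (8 by 14 mm) goes down to the blade 40 mm ahead (+x) of this point. Grip the handle here from above, firmly
- lifter_seat (a point): point on top of the lifter's blade where a carried plate's middle should lie: 102 mm ahead (+x) of lifter_grip, 82.5 mm below it. Axes as lifter_grip. The blade is flat steel, 145 mm long, 50 mm wide, 2.5 mm thick; its tip is 53 mm ahead of this point and its rear end 92 mm behind; the neck's front is 58 mm behind
- plate_center (a point): centre (half-way up) of the clutch plate to be moved: a loose flat steel ring, outer diameter 100 mm, hole 52 mm, 3 mm thick, 110 g, lying flat on the drip tray's rails; z up. (Two like plates stacked on the bench itself are bystanders)
- drip_tray: fixed black plastic tray 170 (x) by 150 mm, walls 10 mm high, with two metal rails on legs along its x. Origin: centre of underside, z up. Rails: 140 mm long, 8 mm wide, middles at y = +-40 mm (72 mm clear between), tops 42 mm up. Between them, above the walls, it is open at both ends and free under the plate, whose middle is within 16 mm of the origin. -x end roughly to the robot
- gauge_stand: fixed stand: two solid aluminium rails along x on a grey 6 mm base. Origin: underside of base, below the rails' middle, z up. Rails: 120 mm long, 16 mm wide, middles at y = +-42 mm (68 mm clear between), tops 42 mm up; open at the -x end, roughly towards the robot. At x = 102 mm a column, 14 mm thick, 151 mm tall, with a 44 mm dial 128 mm up, no nearer than 94 mm to the origin
- spare_a: bystander: clutch plate (100 mm ring, 3 mm thick) flat on the bench; origin at centre of underside
- spare_b: bystander: clutch plate lying on spare_a; origin at centre of underside
- worm_gear: bystander: bronze gear wheel, 68 mm across, 22 mm tall, lying flat; origin at centre of underside
- extension_bar: bystander: silver socket extension bar, 152 mm long (x), 18 mm thick, lying; origin under its middle
- speedo_housing: bystander: teal plastic speedo drive housing, 48 mm tall, about 85 mm long; origin under its round part
- spanner: bystander: steel open-ended spanner lying flat; origin at its underside
There are look-alikes about, which are no part of the job. Leave any purple look-alike of the gauge_stand alone.

How it is judged:
By the outcome, as a careful person would: the job done as asked, in the order asked, and still so for the second after the job is handed in, with the robot touching nothing.
It also fails if it takes over 72 s, if anything falls off the work surface, if the arm or the gripper's body presses on something with over 40 N, if the wrist force passes 120 N, or if a joint passes its speed limit or range.

## Working session

There is one attempt and no reset: what is moved stays moved. The work goes in short steps, each a Python script; the robot and the scene stay as the last script left them, time stands still between calls to the robot, and variables do not carry over. Pictures are saved under pics/ and viewed, and the job is handed in when it is done.

```bash
mkdir -p pics; ls; python3 - <<'E'
from rig import robot
import cv2
for n in ["scene","top","wrist"]:
    print(n,robot.camera_info(n))
    im=robot.grab_frame(n)
    cv2.imwrite(f"pics/{n}0.png",cv2.resize(im[:,:,::-1],(800,600),interpolation=cv2.INTER_CUBIC))
    cv2.imwrite(f"pics/{n}0_raw.png",im[:,:,::-1])
print(robot.get_state())
E
```

```text
pics
scene {'fx': 410.4899824113933, 'fy': 410.4899824113933, 'cx': 254.4342358315174, 'cy': 191.88417734015212, 'dist': array([-0.09615789,  0.        ,  0.        ,  0.        ,  0.        ]), 'rvec': array([ 1.91462807,  1.67776399, -0.6325496 ]), 'tvec': array([-0.05105979, -0.2867677 ,  1.88274787])}
top {'fx': 457.6004212619541, 'fy': 457.6004212619541, 'cx': 257.5163767705596, 'cy': 193.25044515924225, 'dist': array([-0.09418156,  0.        ,  0.        ,  0.        ,  0.        ]), 'rvec': array([ 2.15317994, -2.17570996,  0.11099303]), 'tvec': array([-9.01520986e-05,  4.81067604e-01,  1.47643394e+00])}
wrist {'fx': 324.2375409450383, 'fy': 324.2375409450383, 'cx': 257.17194869323333, 'cy': 186.86417841672124, 'dist': array([-0.04654062,  0.        ,  0.        ,  0.        ,  0.        ]), 'rvec': array([-2.42923031, -1.6644956 , -0.19079551]), 'tvec': array([-0.62488318, -0.02591222,  0.38957137])}
{'time': 0.15, 'qpos': array([-1.24147746,  0.41787811, -0.01027874,  1.61404717,  0.00468924,
        1.11070603, -0.05300661]), 'joint_vel': array([-2.31742549e-03, -2.38395786e-03, -8.37754659e-04, -3.03607788e-03,
        7.96363654e-04, -4.17421835e-04,  6.91064543e-05]), 'effort': array([ 2.25132004e-03, -8.51527476e+01,  6.40310291e-01, -4.26133132e+01,
       -4.86194703e-02,  1.71642413e-02,  5.77220430e-05]), 'ee_pos': array([0.22640123, 0.58224559, 0.2239386 ]), 'tool_rot': array([[-9.32021556e-01,  3.62402724e-01, -2.90312024e-04],
       [ 3.62402831e-01,  9.32021052e-01, -9.72733631e-04],
       [-8.19443997e-05, -1.01181861e-03, -9.99999485e-01]]), 'force': array([ 0.52987648, -0.35402191,  0.62772417]), 'moment': array([0.00954065, 0.04699178, 0.0159547 ]), 'opening': 0.0936771747361455}
```

View pics/top0.png

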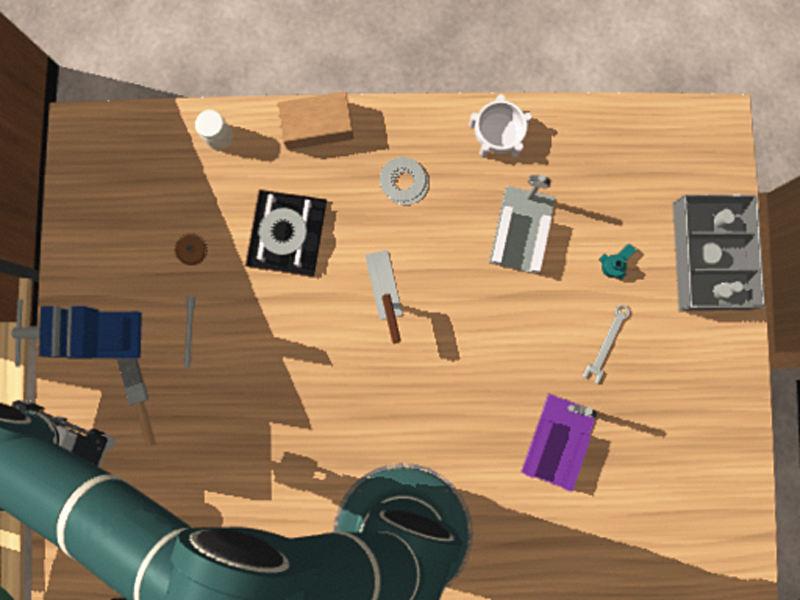

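View pics/scene0.png

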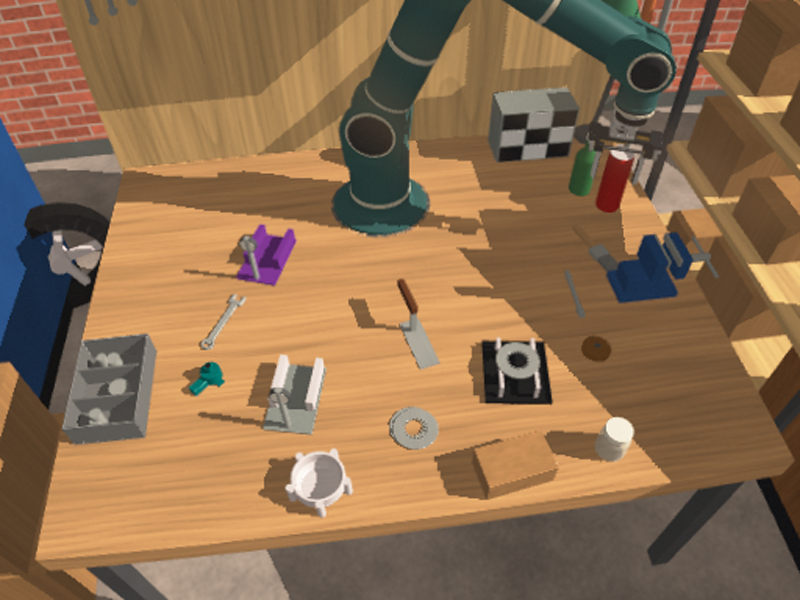

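View pics/wrist0.png

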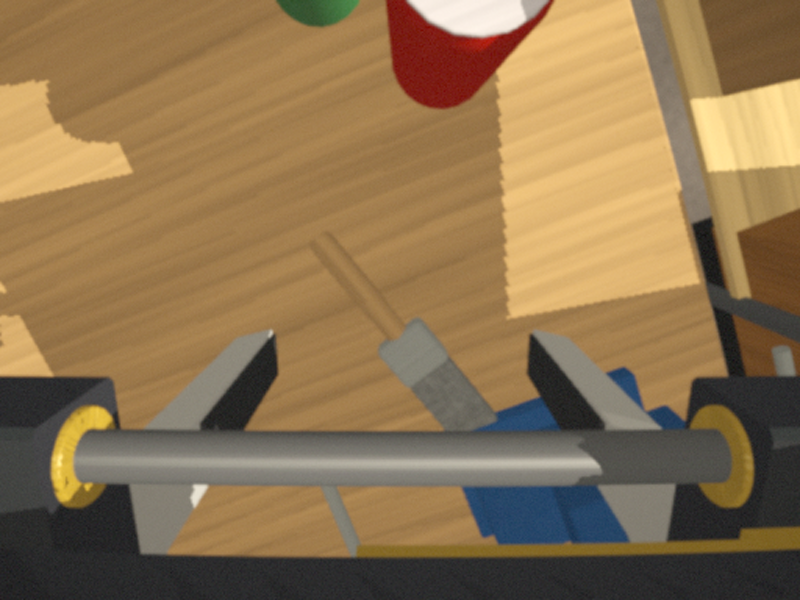

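```bash
cat > h.py <<'E'
import numpy as np, cv2, json
from scipy.optimize import least_squares
def cam(ci):
    K=np.array([[ci['fx'],0,ci['cx']],[0,ci['fy'],ci['cy']],[0,0,1.]])
    return K,np.array(ci['dist'],float),np.array(ci['rvec'],float),np.array(ci['tvec'],float)
def proj(ci,P):
    K,d,r,t=cam(ci); return cv2.projectPoints(np.asarray(P,float).reshape(-1,1,3),r,t,K,d)[0].reshape(-1,2)
def back(ci,uv,z):
    K,d,r,t=cam(ci); R=cv2.Rodrigues(r)[0]
    n=cv2.undistortPoints(np.asarray(uv,float).reshape(-1,1,2),K,d).reshape(-1,2)
    D=np.c_[n,np.ones(len(n))]@R; C=-R.T@t
    return C+D*((z-C[2])/D[:,2])[:,None]
def pose(x,y,a,P):
    c,s=np.cos(a),np.sin(a); P=np.asarray(P,float)
    return np.c_[x+c*P[:,0]-s*P[:,1],y+s*P[:,0]+c*P[:,1],P[:,2]]
def fit(obs,x0):
    # obs: list of (ci, local pts, uv)
    f=lambda p:np.concatenate([(proj(ci,pose(*p,L))-np.asarray(uv,float)).ravel() for ci,L,uv in obs])
    r=least_squares(f,x0,loss='soft_l1'); return r.x, f(r.x).reshape(-1,2)
def crop(name,raw,u,v,w,h,s):
    im=cv2.imread(raw)[v:v+h,u:u+w]; cv2.imwrite(name,cv2.resize(im,None,fx=s,fy=s,interpolation=cv2.INTER_CUBIC))
def Rd(a):
    # tool down, tool x axis along world heading a
    c,s=np.cos(a),np.sin(a)
    return np.array([[c,s,0],[s,-c,0],[0,0,-1.]])
E
python3 - <<'E'
from rig import robot
from h import *
t=robot.camera_info('top')
f=512/800
for n,uv,z in [('plate',(283,231),.0435),('grip',(391,317),.097),('gripfront',(386,297),.097),('tip',(377,251),.0),('stand',(523,240),.042),('neckbase',(395,306),.01),('purple',(558,445),.0),('traybl',(248,262),0),('traytl',(261,191),.01),('spare',(405,181),0),('bar',(190,330),.0),('worm',(190,249),0),('speedo',(617,263),0)]:
    print(n,back(t,[[uv[0]*f,uv[1]*f]],z)[0].round(3))
crop('pics/c1.png','pics/top0_raw.png',150,110,140,120,5)
crop('pics/c2.png','pics/top0_raw.png',300,105,100,80,7)
E
```

```text
plate [0.632 0.245 0.044]
grip [0.443 0.018 0.097]
gripfront [0.484 0.027 0.097]
tip [0.595 0.049 0.   ]
stand [ 0.608 -0.26   0.042]
neckbase [0.474 0.011 0.01 ]
purple [ 0.177 -0.33   0.   ]
traybl [0.574 0.328 0.   ]
traytl [0.729 0.3   0.01 ]
spare [ 0.749 -0.013  0.   ]
bar [0.428 0.452 0.   ]
worm [0.605 0.456 0.   ]
speedo [ 0.564 -0.471  0.   ]
```

View pics/c1.png

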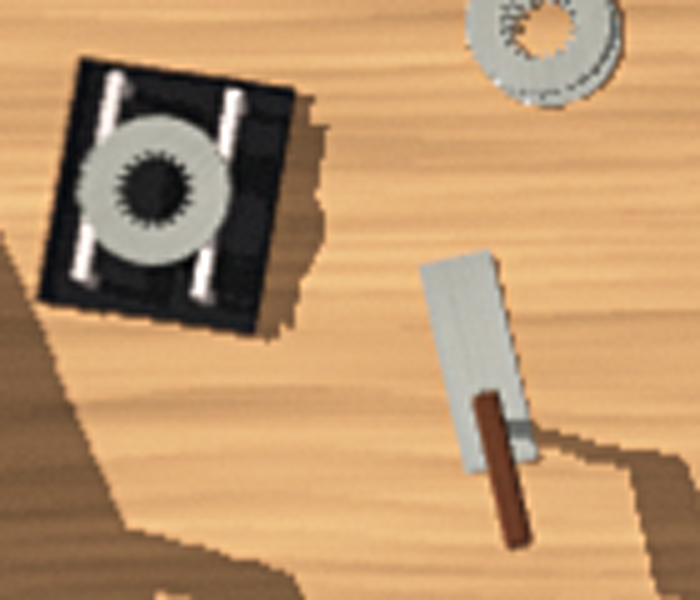

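View pics/c2.png

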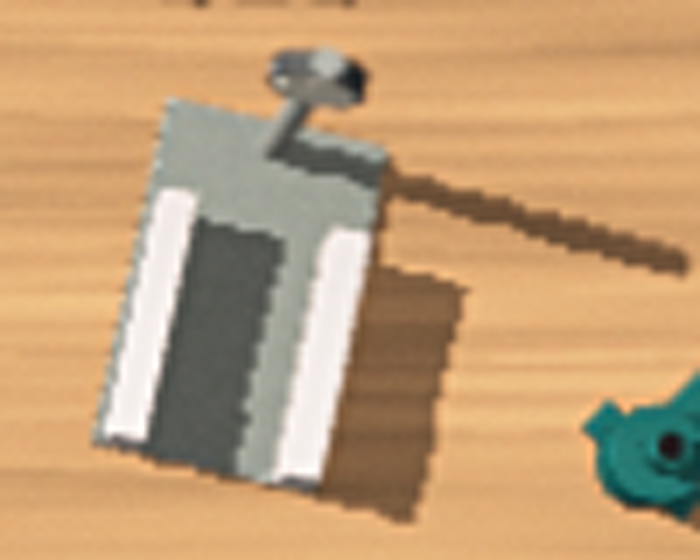

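```bash
cat > est0.py <<'E'
from rig import robot
from h import *
t=robot.camera_info('top')
def r(p,s,u,v): return (np.array(p)+.5)/s-.5+np.array([u,v])
c1=lambda p:r(p,5,150,110); c2=lambda p:r(p,7,300,105)
L=[(.155,.025,.0025),(.155,-.025,.0025),(.01,-.025,.0025),(.01,.025,.0025),(.05,.009,.097),(.05,-.009,.097),(-.05,-.009,.097),(-.05,.009,.097)]
print('lifter',fit([(t,L,c1([(421,266),(491,252),(538,460),(470,473),(474,394),(497,390),(531,545),(508,550)]))],[.44,.02,.2]))
T=[(.085,.075,.01),(.085,-.075,.01),(-.085,-.075,.01),(-.085,.075,.01),(.07,.04,.042),(.07,-.04,.042),(-.07,.04,.042),(-.07,-.04,.042)]
print('tray',fit([(t,T,c1([(80,57),(297,90),(253,333),(38,300),(117,72),(235,90),(84,282),(203,300)]))],[.63,.24,-.1]))
print('plate',back(t,c1([(155,190),(155,114),(155,266),(78,190),(232,190)]),.045))
S=[(.06,.05,.042),(.06,.034,.042),(-.06,.05,.042),(-.06,.034,.042),(.06,-.034,.042),(.06,-.05,.042),(-.06,-.034,.042),(-.06,-.05,.042)]
print('stand',fit([(t,S,c2([(163,187),(199,192),(104,437),(148,441),(332,228),(372,232),(275,478),(318,484)]))],[.6,-.26,-.1]))
E
python3 est0.py
```

```text
lifter (array([0.44125781, 0.01781132, 0.20889006]), array([[-0.22780505, -0.11738392],
       [ 0.29822278, -0.52320428],
       [ 0.26796425, -0.18957721],
       [-0.8066901 ,  0.47011468],
       [-0.46176774,  0.25853163],
       [ 0.55291635, -0.18577715],
       [ 0.68635501, -0.00796663],
       [-0.36715385,  0.25097253]]))
tray (array([ 0.63684578,  0.24413599, -0.15855579]), array([[ 0.02920237,  0.12053191],
       [ 0.02259545, -0.35575564],
       [ 0.65347723,  0.26878245],
       [-0.26115094,  0.40766032],
       [ 0.18531551,  0.39062793],
       [ 0.2332465 ,  0.13163893],
       [-0.44782176, -0.45728736],
       [-0.36005537, -0.55998113]]))
plate [[0.6327164  0.24634338 0.045     ]
 [0.68390356 0.24693362 0.045     ]
 [0.58199639 0.24581221 0.045     ]
 [0.63346996 0.29742477 0.045     ]
 [0.63199924 0.19544759 0.045     ]]
stand (array([ 0.61190993, -0.2571071 , -0.24359983]), array([[-0.02695668,  0.21374335],
       [-0.45348842,  0.6058354 ],
       [ 0.57549882, -0.63606855],
       [-0.94689297, -0.08707866],
       [ 0.57770361,  0.18060585],
       [-0.4281687 ,  0.72248311],
       [ 1.14289339, -0.60380991],
       [-0.2437867 , -0.33754169]]))
```

```bash
python3 - <<'E'
from rig import robot
from h import *
w=robot.camera_info('wrist');s=robot.get_state()
K,d,r,t=cam(w);R=cv2.Rodrigues(r)[0];C=-R.T@t
T=s['tool_rot']
print('cam in tool',T.T@(C-s['ee_pos']),'axes',(T.T@R.T).round(3))
for n,p,a in [('tray',(.6327,.246,.3),-.1586),('stand',(.612,-.257,.3),-.2436),('lift',(.4413,.0178,.085),.2089)]:
    for f in (0,np.pi):
        for dz in (0,):
            q=robot.ik(np.array(p),Rd(a+f)); print(n,f,None if q is None else q.round(2))
# poses of grip
def g(c,a,dx): return c+dx*np.array([np.cos(a),np.sin(a)])
for n,c,a in [('tray',np.array([.6327,.246]),-.1586),('stand',np.array([.612,-.257]),-.2436)]:
    for dx in (-.102,-.25):
        for z in (.12,.14,.25):
            for f in (0,np.pi):
                q=robot.ik(np.r_[g(c,a,dx),z],Rd(a+f)); print(n,dx,z,f,None if q is None else q.round(2))
E
```

```text
cam in tool [ 0.06451868  0.00048368 -0.16047743] axes [[ 0.001 -0.974 -0.228]
 [ 1.     0.001  0.   ]
 [ 0.    -0.228  0.974]]
tray 0 [-0.86  0.54  0.69  1.39 -0.34  1.33 -1.89]
tray 3.141592653589793 [-0.54  0.47  0.19  1.38 -0.09  1.3   1.06]
stand 0 [-0.28  0.61  1.01  1.44 -0.52  1.37 -1.07]
stand 3.141592653589793 [-0.27  0.6   0.97  1.44 -0.5   1.36  2.05]
lift 0 [-0.77  0.4   0.78  2.19 -0.43  0.71 -1.06]
lift 3.141592653589793 [-0.43  0.32  0.36  2.18 -0.18  0.67  1.84]
tray -0.102 0.12 0 [-0.99  0.56  0.64  1.8  -0.41  0.92 -1.9 ]
tray -0.102 0.12 3.141592653589793 [-0.6   0.48  0.12  1.79 -0.07  0.88  0.96]
tray -0.102 0.14 0 [-1.    0.53  0.65  1.79 -0.38  0.95 -1.92]
tray -0.102 0.14 3.141592653589793 [-0.6   0.45  0.12  1.78 -0.07  0.92  0.96]
tray -0.102 0.25 0 [-1.02  0.4   0.66  1.69 -0.26  1.15 -2.01]
tray -0.102 0.25 3.141592653589793 [-0.62  0.34  0.14  1.67 -0.05  1.13  0.95]
tray -0.25 0.12 0 [-1.22  0.35  0.61  2.08 -0.28  0.79 -2.17]
tray -0.25 0.12 3.141592653589793 [-0.77  0.3   0.08  2.06 -0.03  0.78  0.74]
tray -0.25 0.14 0 [-1.23  0.31  0.61  2.06 -0.24  
[... 387 characters left out ...]
0.14 0 [-0.29  0.55  0.88  1.87 -0.51  0.96 -1.  ]
stand -0.102 0.14 3.141592653589793 [-0.2   0.5   0.74  1.87 -0.42  0.93  2.06]
stand -0.102 0.25 0 [-0.42  0.45  1.05  1.77 -0.42  1.17 -1.06]
stand -0.102 0.25 3.141592653589793 [-0.35  0.4   0.93  1.76 -0.35  1.15  2.02]
stand -0.25 0.12 0 [-0.38  0.29  0.91  2.22 -0.33  0.77 -1.06]
stand -0.25 0.12 3.141592653589793 [-0.47  0.34  1.03  2.22 -0.41  0.78  2.16]
stand -0.25 0.14 0 [-0.63  0.39  1.24  2.21 -0.49  0.86 -0.89]
stand -0.25 0.14 3.141592653589793 [-0.52  0.29  1.07  2.21 -0.35  0.82  2.1 ]
stand -0.25 0.25 0 [-0.78 -0.05  1.19  2.09  0.05  1.07 -1.43]
stand -0.25 0.25 3.141592653589793 [-0.82 -0.05  1.23  2.09  0.06  1.07  1.71]
```

```bash
cat > looks.py <<'E'
from rig import robot
from h import *
import pickle
V={}
for n,c,a,dx in [('tray',(.6327,.246),-.1586,-.09),('lift',(.4413,.0178),.2089,-.03),('stand',(.612,-.257),-.2436,-.09)]:
    p=np.r_[np.array(c)+dx*np.array([np.cos(a),np.sin(a)]),.23]
    robot.move_ptp(p,Rd(a)); robot.pause(.15)
    ci=robot.camera_info('wrist'); im=robot.grab_frame('wrist')
    V[n]=ci; cv2.imwrite(f'pics/w_{n}.png',im[:,:,::-1])
    crop(f'pics/w_{n}_v.png',f'pics/w_{n}.png',0,0,512,384,1.5625)
    s=robot.get_state(); print(n,s['time'],s['qpos'].round(2))
pickle.dump(V,open('V.pkl','wb'))
E
python3 looks.py
```

```text
tray 2.1 [-1.    0.44  0.67  1.68 -0.29  1.12 -1.98]
lift 3.3917 [-0.88  0.    0.79  2.12 -0.    1.02 -1.45]
stand 4.65 [-0.39  0.49  1.02  1.76 -0.46  1.15 -1.04]
```

View pics/w_tray_v.png

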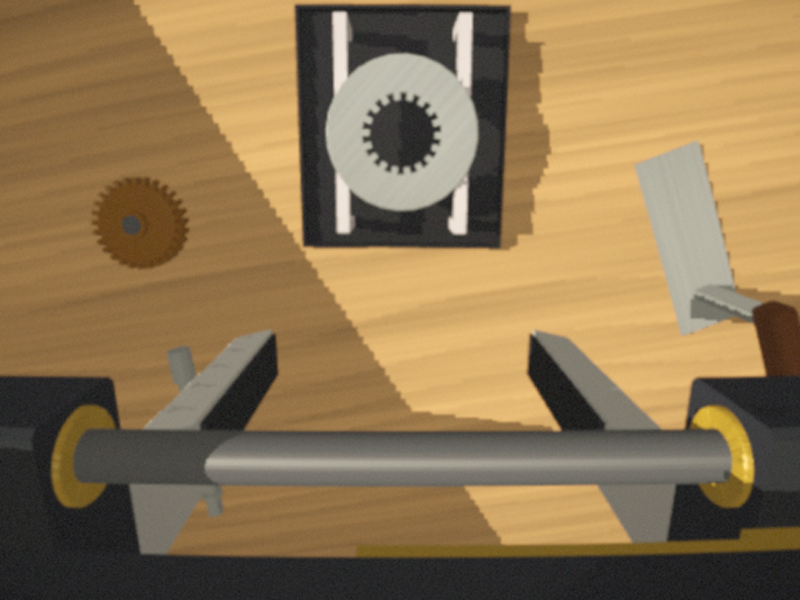

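View pics/w_lift_v.png

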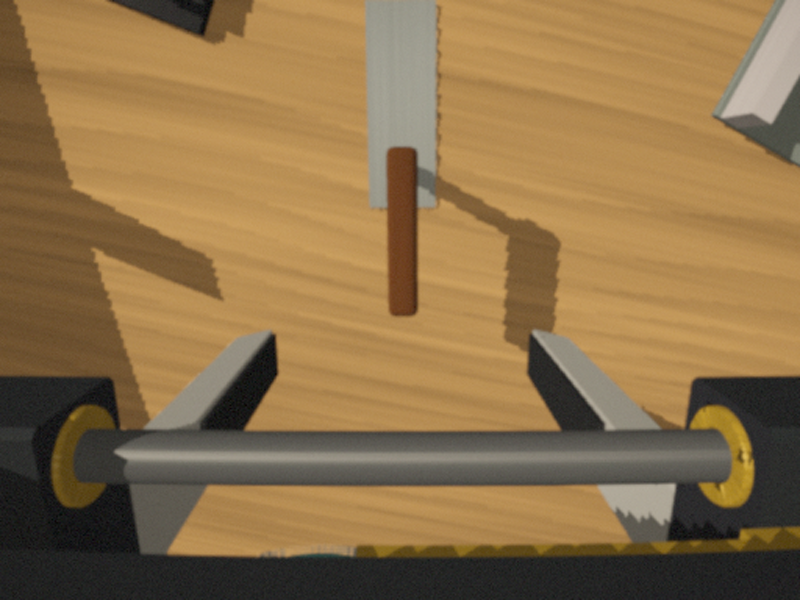

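View pics/w_stand_v.png

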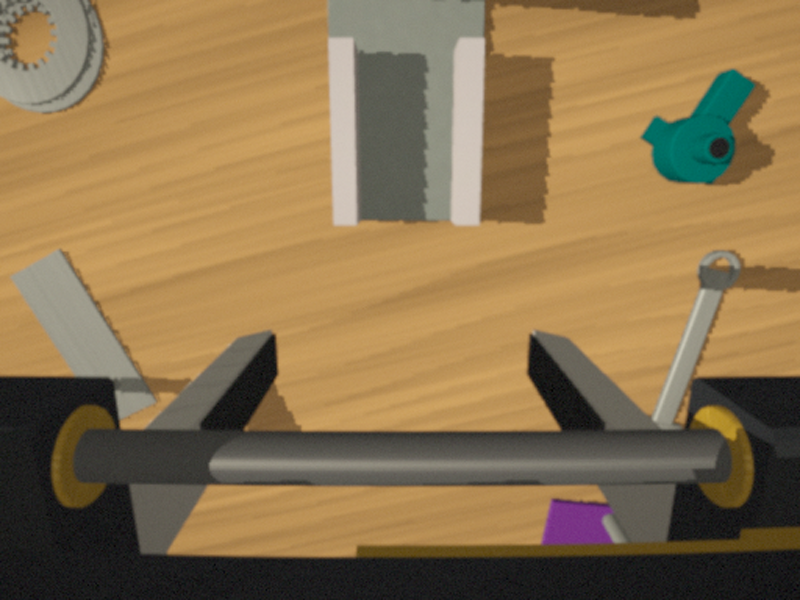

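```bash
python3 - <<'E'
from h import *
crop('pics/d1.png','pics/w_tray.png',180,0,160,160,4)
crop('pics/d2.png','pics/w_lift.png',210,0,100,205,3)
crop('pics/d3.png','pics/w_stand.png',200,0,120,150,4)
E
```

```text
(no output)
```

View pics/d1.png

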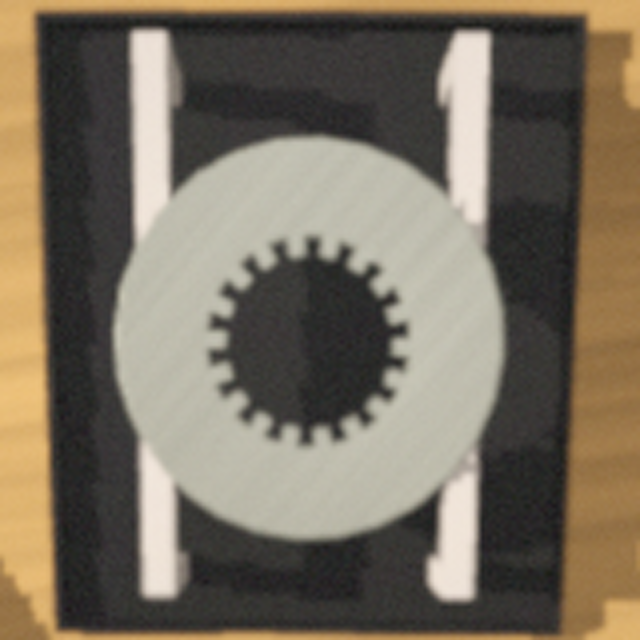

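View pics/d2.png

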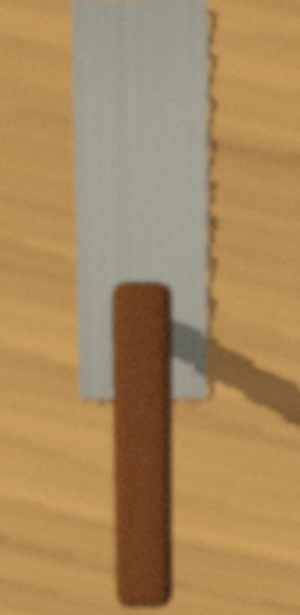

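View pics/d3.png

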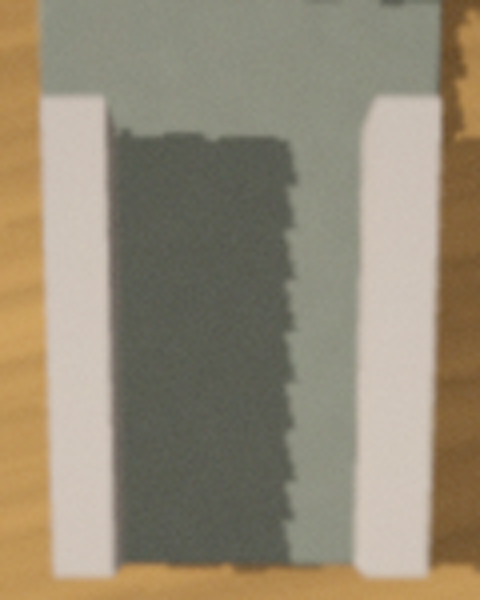

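```bash
cat > est1.py <<'E'
from est0 import *
import pickle
V=pickle.load(open('V.pkl','rb'))
def k(p,s,u,v): return r(p,s,u,v)
oT=(V['tray'],T,k([(38,14),(587,14),(560,630),(58,630),(149,30),(473,30),(160,600),(459,600)],4,180,0))
print('TRAY',fit([oT],[.63,.24,-.1]))
P=back(V['tray'],k([(113,338),(506,338),(310,134),(309,541)],4,180,0),.045);print(P, P[:2].mean(0),P[2:].mean(0))
oS=(V['stand'],S,k([(42,96),(106,96),(54,576),(114,576),(376,96),(441,96),(369,576),(429,576)],4,200,0))
print('STAND',fit([oS],[.6,-.26,-.1]))
oL=(V['lift'],[L[3],L[2],L[4],L[5],L[6],L[7]],k([(80,399),(207,397),(114,284),(169,284),(169,606),(118,606)],3,210,0))
print('LIFT',fit([oL],[.44,.02,.2]))
E0=back(V['lift'],k([(80,399),(72,2),(207,397),(207,2)],3,210,0),.0025);print(E0)
d=E0[1]-E0[0];print(np.arctan2(d[1],d[0]));d=E0[3]-E0[2];print(np.arctan2(d[1],d[0]))
E
python3 est1.py | sed -n '/TRAY/,$p'
```

```text
TRAY (array([ 0.63982395,  0.24571324, -0.15847882]), array([[-1.15111278, -0.98518482],
       [ 0.50399556, -0.54482377],
       [ 0.77158589,  1.39469395],
       [-0.52848997,  1.04199462],
       [ 0.15849749,  0.5560969 ],
       [-0.06108122,  0.81127516],
       [ 0.2039628 , -1.02803959],
       [-0.13605378, -0.81921644]]))
[[0.64429556 0.296152   0.045     ]
 [0.62870444 0.19678261 0.045     ]
 [0.68481386 0.23875718 0.045     ]
 [0.58547271 0.25461437 0.045     ]] [0.6365     0.24646731 0.045     ] [0.63514328 0.24668577 0.045     ]
STAND (array([ 0.61465053, -0.25823901, -0.23849953]), array([[-0.14708357,  0.09807709],
       [-0.16666127, -0.02528769],
       [ 0.22916573,  0.09404466],
       [ 0.12468284,  0.05280748],
       [ 0.38134602, -0.12036898],
       [ 0.11156743, -0.04154981],
       [-0.21507144, -0.02722058],
       [-0.31890661, -0.02356027]]))
LIFT (array([0.44426293, 0.01814898, 0.2181196 ]), array([[-0.19775819, -0.14120942],
       [-0.30548015,  0.21419168],
       [-0.89338893, -1.08493167],
       [ 1.37195924, -1.23745745],
       [ 1.41227939,  1.57958221],
       [-0.71601676,  1.71911428]]))
[[ 0.44850243  0.04445901  0.0025    ]
 [ 0.58957887  0.07582455  0.0025    ]
 [ 0.45975684 -0.00439246  0.0025    ]
 [ 0.59993537  0.0274939   0.0025    ]]
0.2187717540217967
0.22366382969092216
```

```bash
cat > s1.py <<'E'
from rig import robot
from h import *
import pickle
g=np.array([.4443,.0181]);a=.220
robot.move_ptp(np.r_[g,.16],Rd(a))
robot.move_linear(np.r_[g,.085],velocity=.1)
robot.gripper_to(0.0); robot.pause(.2)
s=robot.get_state();print(s['time'],s['opening'],s['force'],s['ee_pos'])
robot.move_linear(np.r_[g,.125],velocity=.06); robot.pause(.3)
s=robot.get_state();print(s['time'],s['opening'],s['force'],s['moment'],s['ee_pos'],s['qpos'].round(2))
ci=robot.camera_info('wrist');im=robot.grab_frame('wrist');cv2.imwrite('pics/w2.png',im[:,:,::-1]);pickle.dump(ci,open('w2.pkl','wb'))
crop('pics/w2_v.png','pics/w2.png',0,0,512,384,1.5625)
im=robot.grab_frame('scene');cv2.imwrite('pics/s2.png',im[:,:,::-1]);crop('pics/s2_v.png','pics/s2.png',200,130,200,150,4)
E
python3 s1.py
```

```text
7.9667 0.017747687711328907 [-0.22606749  0.96048741 -0.92988567] [0.44425533 0.01810713 0.0849631 ]
9.0833 0.018115627470150795 [ 0.27989329  0.30307752 -2.24287653] [-0.0646862   0.2554053  -0.01528582] [0.44421939 0.01799333 0.12483488] [-0.92  0.36  0.95  2.16 -0.4   0.81 -1.06]
```

View pics/w2_v.png

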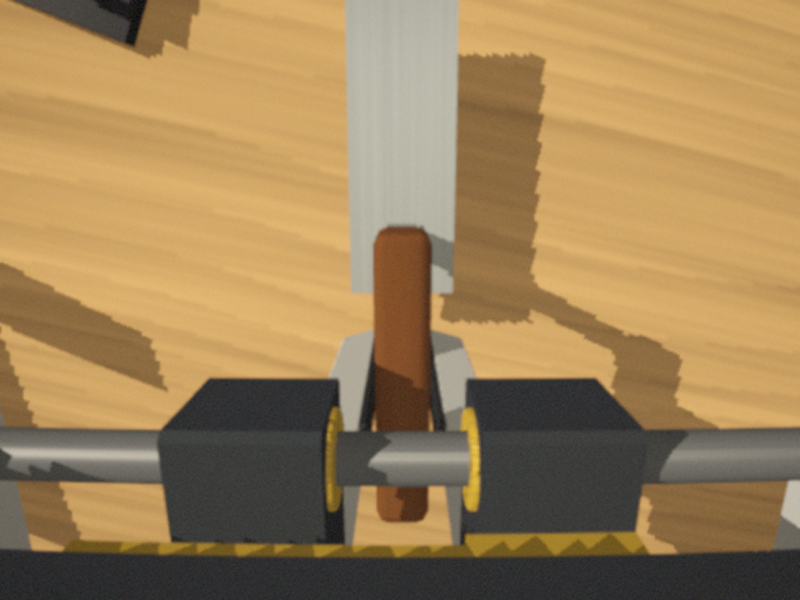

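View pics/s2_v.png

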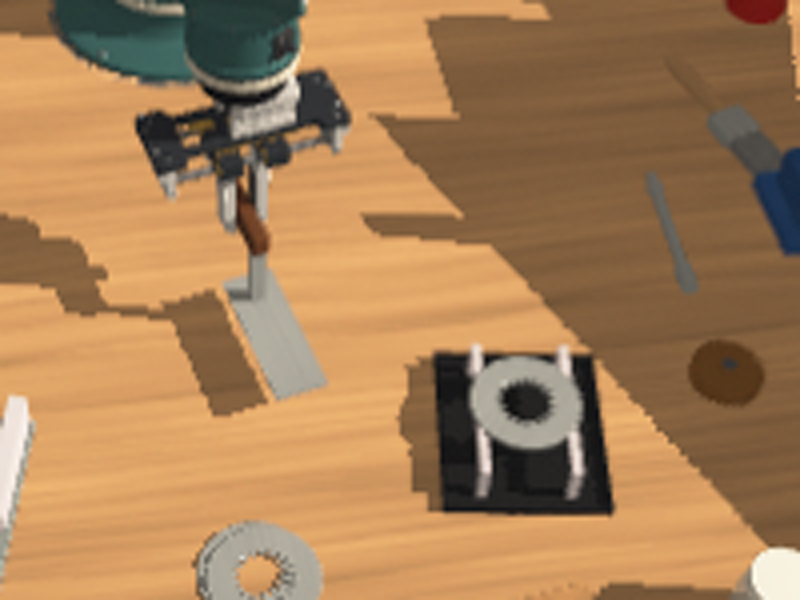

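```bash
python3 - <<'E'
from rig import robot
from h import *
import pickle
w=pickle.load(open('w2.pkl','rb'));s=robot.camera_info('scene')
rv=lambda p,k,u,v:(np.array(p,float)+.5)/k-.5+np.array([u,v])
tcp=np.array([.44422,.01799,.12483])
def pts(p,L):
    dx,dy,dz,pit,yaw=p
    from scipy.spatial.transform import Rotation as R
    M=R.from_euler('ZY',[yaw,pit]).as_matrix()   # +pitch: nose down
    return tcp+np.array([dx,dy,dz])+np.asarray(L)@M.T
z=-.0825
LW=[(.01,.025,z),(.01,-.025,z),(.05,.009,.012),(.05,-.009,.012)]
uW=rv([(351,292),(453,292),(376,230),(430,230)],1.5625,0,0)
uE=rv([(346,5),(459,5)],1.5625,0,0)
LS=[(.155,-.025,z),(.155,.025,z),(.01,-.025,z)]
uS=rv([(277,397),(327,382),(225,285)],4,200,130)
def f(p,useS=True):
    r=[(proj(w,pts(p,LW))-uW).ravel()]
    for y,u in zip((.025,-.025),uE):
        A,B=proj(w,pts(p,[(.02,y,z),(.12,y,z)])); 
        x=A[0]+(B[0]-A[0])*(u[1]-A[1])/(B[1]-A[1]); r.append([x-u[0]])
    if useS: r.append((proj(s,pts(p,LS))-uS).ravel())
    r.append(np.array([p[2]*1000/1.5]))
    return np.concatenate(r)
for us in (True,False):
    q=least_squares(f,[0,0,0,0,.22],args=(us,));print(q.x.round(4),q.fun.round(2))
E
```

```text
[ 0.0008 -0.0004 -0.0006  0.0087  0.2202] [ 0.44  0.   -0.07  0.05 -2.47  0.08  2.05  0.11  0.1  -0.01 -0.05  1.23
  0.4   1.01 -0.9  -0.38 -0.39]
[ 0.0007 -0.0004 -0.0011  0.0103  0.2202] [ 0.53  0.05 -0.12  0.11 -2.37 -0.04  2.02 -0.    0.23 -0.08 -0.7 ]
```

```bash
cat > s2.py <<'E'
from rig import robot
from h import *
import pickle
pl=np.array([.6358,.2466]);a=-.1585;e=np.array([np.cos(a),np.sin(a)])
robot.move_linear(np.r_[pl-e*.275,.15],velocity=.15,frame=Rd(a))
robot.move_linear(np.r_[pl-e*.275,.1125],velocity=.08)
robot.pause(.2)
def snap(n):
    for c in ('wrist','scene'):
        im=robot.grab_frame(c);cv2.imwrite(f'pics/{c}_{n}.png',im[:,:,::-1])
    crop(f'pics/wrist_{n}_v.png',f'pics/wrist_{n}.png',0,0,512,384,1.5625)
    crop(f'pics/scene_{n}_v.png',f'pics/scene_{n}.png',230,130,180,135,4)
snap('a')
s=robot.get_state();print(s['time'],s['force'],s['ee_pos'],s['qpos'].round(2))
E
python3 s2.py
```

```text
12.15 [ 0.6797729   0.36337962 -1.94810213] [0.3642838  0.29020545 0.11275829] [-1.54  0.45  0.98  2.12 -0.52  0.82 -1.97]
```

View pics/wrist_a_v.png

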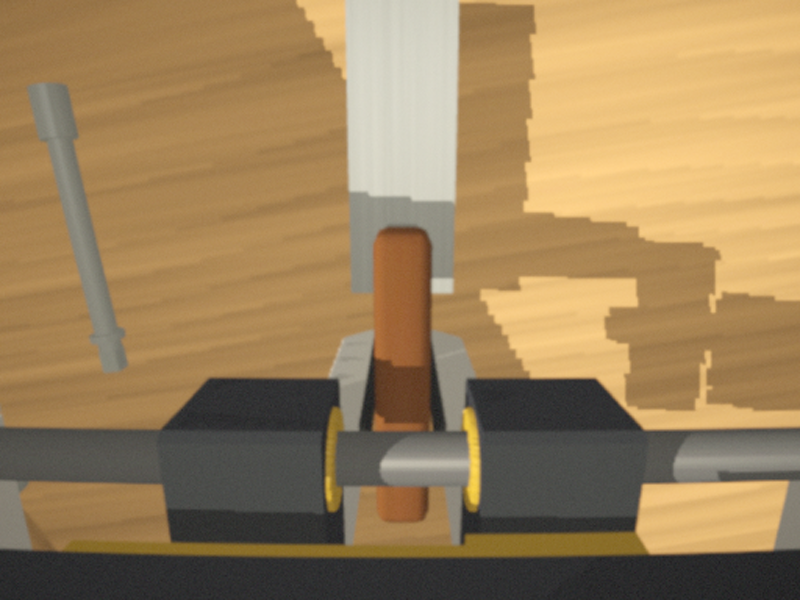

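View pics/scene_a_v.png

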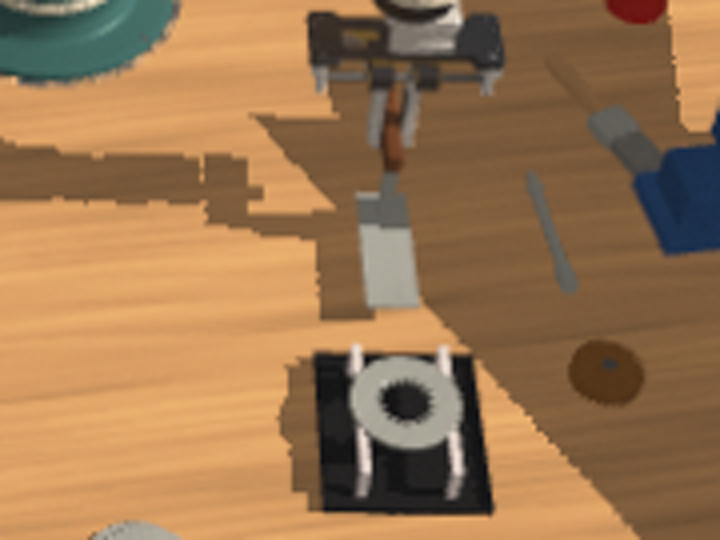

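```bash
cat > s3.py <<'E'
from rig import robot
from h import *
from s2h import snap
pl=np.array([.6358,.2466]);a=-.1585;e=np.array([np.cos(a),np.sin(a)])
print(robot.move_linear(np.r_[pl-e*.102,.1125],velocity=.08,threshold=8))
robot.pause(.2)
snap('b')
s=robot.get_state();print(s['time'],s['force'],s['ee_pos'],s['qpos'].round(2))
E
cat > s2h.py <<'E'
from rig import robot
from h import *
def snap(n,box=(230,130,180,135)):
    for c in ('wrist','scene'):
        im=robot.grab_frame(c);cv2.imwrite(f'pics/{c}_{n}.png',im[:,:,::-1])
    crop(f'pics/wrist_{n}_v.png',f'pics/wrist_{n}.png',0,0,512,384,1.5625)
    crop(f'pics/scene_{n}_v.png',f'pics/scene_{n}.png',*box,4)
E
python3 s3.py
```

```text
False
14.7667 [-0.68843077 -0.20068736 -1.9912014 ] [0.53502836 0.26275472 0.11251636] [-1.13  0.66  0.87  1.8  -0.6   0.97 -1.74]
```

View pics/wrist_b_v.png

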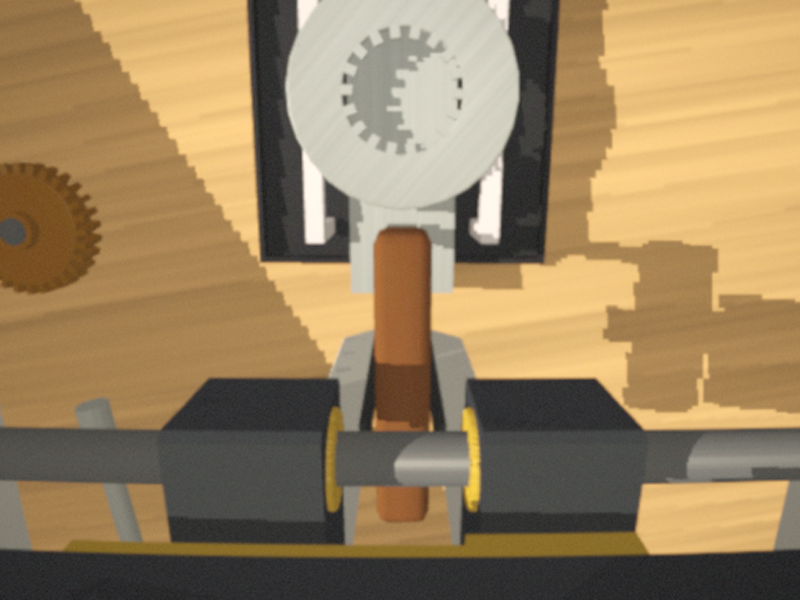

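View pics/scene_b_v.png

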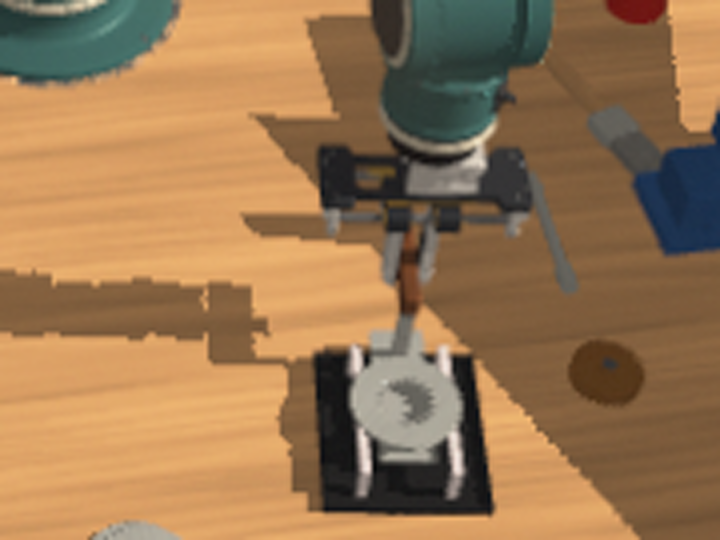

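```bash
cat > s4.py <<'E'
from rig import robot
from h import *
from s2h import snap
pl=np.array([.6358,.2466]);a=-.1585;e=np.array([np.cos(a),np.sin(a)])
robot.move_linear(np.r_[pl-e*.102,.1385],velocity=.03)
robot.pause(.3)
snap('c')
s=robot.get_state();print(s['time'],s['force'],s['moment'],s['ee_pos'],s['opening'])
E
python3 s4.py
```

```text
16.1833 [-0.08886531 -0.0636147  -2.64116358] [0.01538899 0.38395178 0.02109897] [0.53508245 0.26268475 0.1384478 ] 0.018063477160418197
```

View pics/wrist_c_v.png

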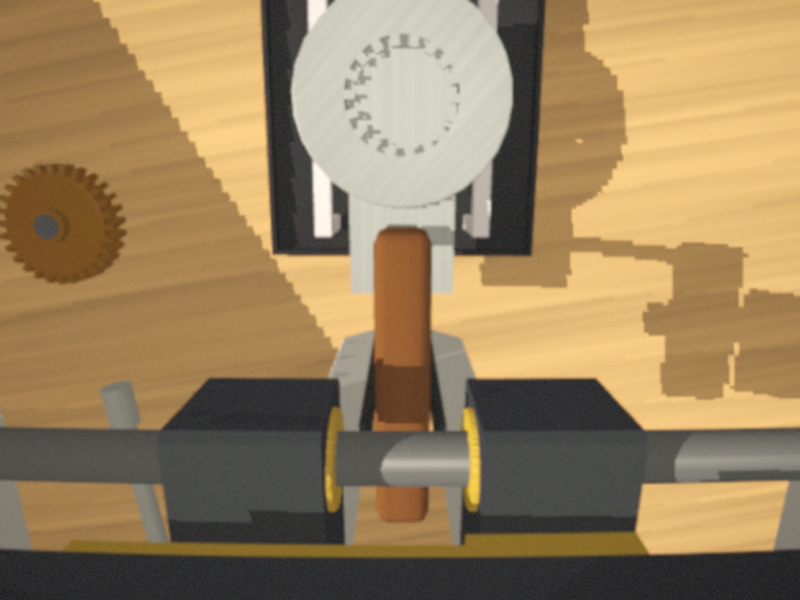

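View pics/scene_c_v.png

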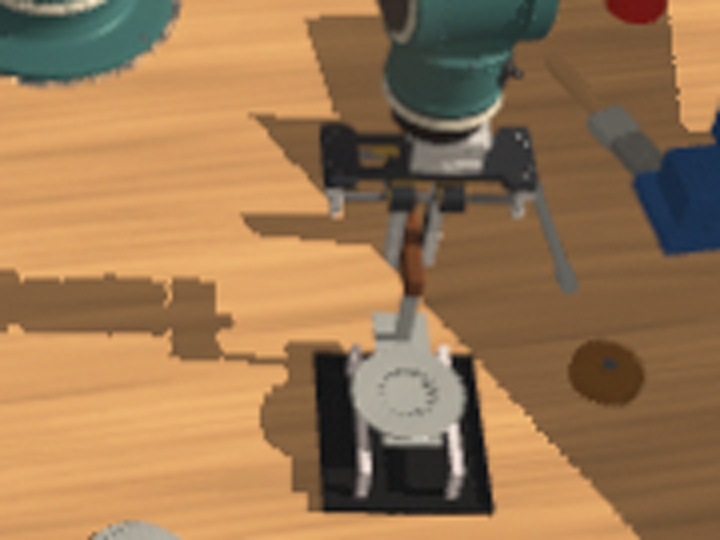

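```bash
python3 - <<'E'
from rig import robot
from h import *
w=robot.camera_info('wrist');s=robot.get_state();z=.057
rv=lambda p,k:(np.array(p,float)+.5)/k-.5
P=back(w,rv([(402,207),(292,92),(513,92)],1.5625),z)
q=(P-s['ee_pos'])@s['tool_rot'];print(q.round(4))
st=np.array([.61465,-.25824]);a=-.2385;e=np.array([np.cos(a),np.sin(a)])
for d,z in ((.102,.165),(.102,.112),(.26,.112)):
    print(robot.ik(np.r_[st-e*d,z],Rd(a)))
E
```

```text
[[ 0.0517 -0.0002  0.0814]
 [ 0.1034 -0.05    0.0814]
 [ 0.1035  0.0501  0.0815]]
[-0.38970966  0.59219541  1.03876326  1.84442661 -0.58750057  1.05084518
 -0.92572912]
[-0.31958881  0.63775903  0.93607294  1.88112449 -0.63022552  0.95019497
 -0.89877295]
[-0.4366178   0.32952432  0.99339407  2.24231236 -0.4059146   0.75688181
 -0.97525444]
```

```bash
cat > s5.py <<'E'
from rig import robot
from h import *
from s2h import snap
pl=np.array([.6358,.2466]);a=-.1585;e=np.array([np.cos(a),np.sin(a)])
robot.move_linear(np.r_[pl-e*.102,.165],velocity=.06)
st=np.array([.61465,-.25824]);a=-.2385;e=np.array([np.cos(a),np.sin(a)])
robot.move_linear(np.r_[st-e*.102,.165],velocity=.12,frame=Rd(a))
robot.pause(.3)
snap('d',(130,170,180,135))
s=robot.get_state();print(s['time'],s['force'],s['moment'],s['ee_pos'],s['opening'])
E
python3 s5.py
```

```text
21.4667 [ 0.40412559 -0.10968416 -3.46195262] [ 0.0801306   0.36725642 -0.01471515] [ 0.51554438 -0.23414258  0.16500557] 0.018125797561566306
```

View pics/wrist_d_v.png

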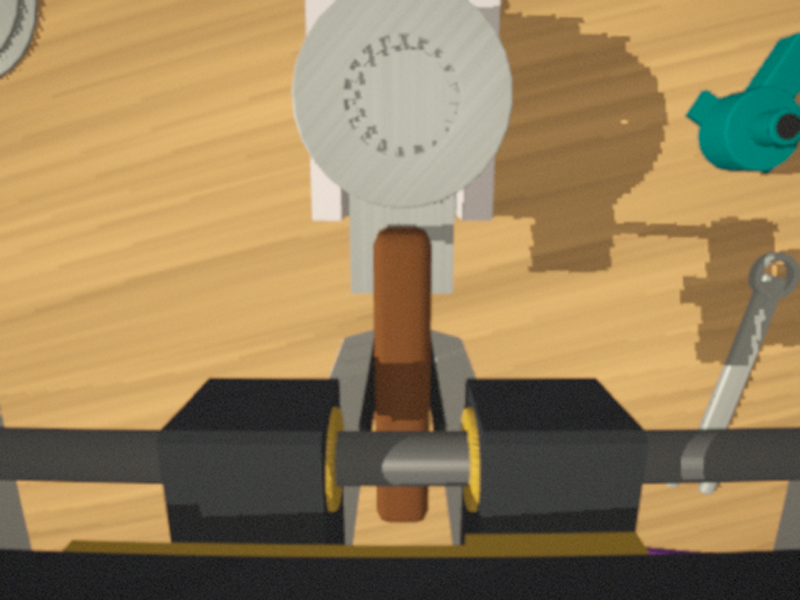

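View pics/scene_d_v.png

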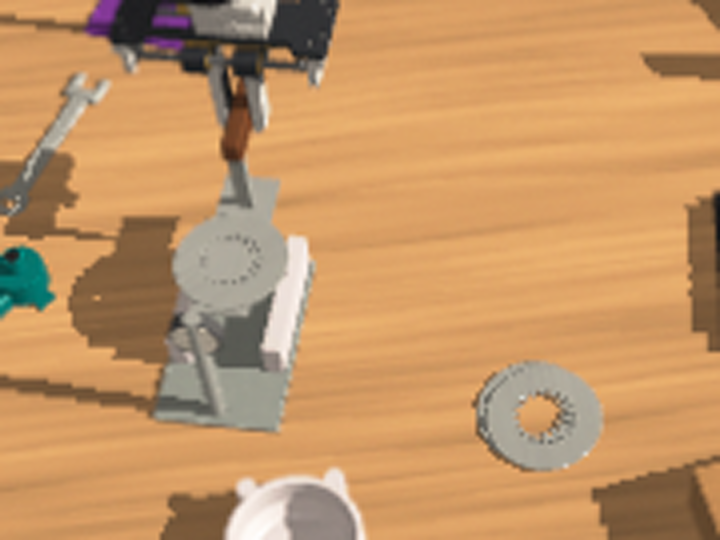

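```bash
python3 - <<'E'
from rig import robot
from h import *
w=robot.camera_info('wrist');s=robot.get_state()
rv=lambda p,k:(np.array(p,float)+.5)/k-.5
for pts,z in (([(312,220),(494,218)],.042),([(403,207),(293,92),(512,92)],.084)):
    P=back(w,rv(pts,1.5625),z);print(((P-s['ee_pos'])@s['tool_rot']).round(4))
E
```

```text
[[ 0.0419 -0.0504  0.123 ]
 [ 0.0431  0.051   0.123 ]]
[[ 0.0517  0.0002  0.081 ]
 [ 0.1033 -0.0496  0.081 ]
 [ 0.1034  0.0494  0.081 ]]
```

```bash
cat > s6.py <<'E'
from rig import robot
from h import *
from s2h import snap
st=np.array([.61465,-.25824]);a=-.2385;e=np.array([np.cos(a),np.sin(a)])
robot.move_linear(np.r_[st-e*.1013,.132],velocity=.06)
robot.move_linear(np.r_[st-e*.1013,.112],velocity=.02)
robot.pause(.3)
snap('e',(130,170,180,135))
s=robot.get_state();print(s['time'],s['force'],s['moment'],s['ee_pos'],s['opening'])
E
python3 s6.py
```

```text
23.7167 [-0.02829103  0.14600401 -1.92500298] [0.06714576 0.31275753 0.01374643] [ 0.5162378  -0.23429721  0.11199912] 0.01830664168048597
```

View pics/wrist_e_v.png

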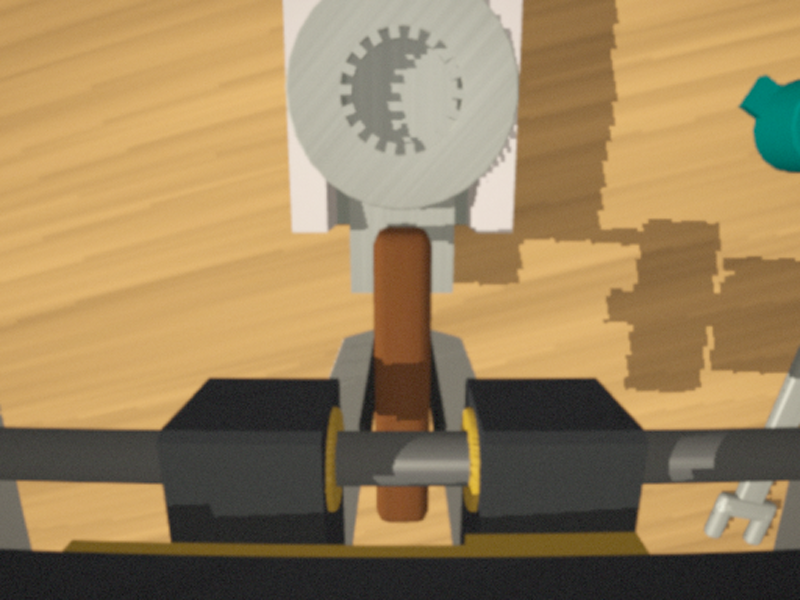

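View pics/scene_e_v.png

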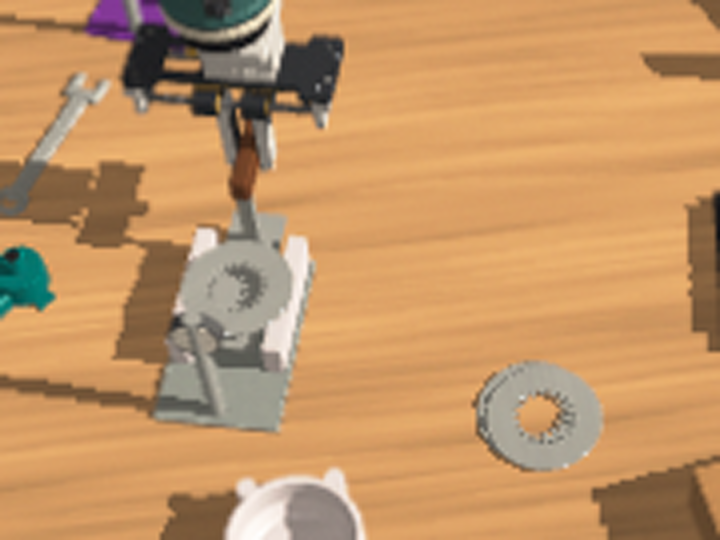

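```bash
cat > s7.py <<'E'
from rig import robot
from h import *
from s2h import snap
st=np.array([.61465,-.25824]);a=-.2385;e=np.array([np.cos(a),np.sin(a)])
print(robot.move_linear(np.r_[st-e*.25,.112],velocity=.07,threshold=8))
robot.pause(.2)
snap('f',(130,170,180,135))
s=robot.get_state();print(s['time'],s['force'],s['moment'],s['ee_pos'],s['opening'],s['qpos'].round(2))
E
python3 s7.py
```

```text
False
26.2917 [ 0.47724932 -0.40774651 -2.09739371] [0.0065113  0.26969891 0.02844941] [ 0.37174489 -0.19921833  0.11199349] 0.017486278338921902 [-0.46  0.38  1.04  2.22 -0.47  0.78 -0.92]
```

View pics/wrist_f_v.png

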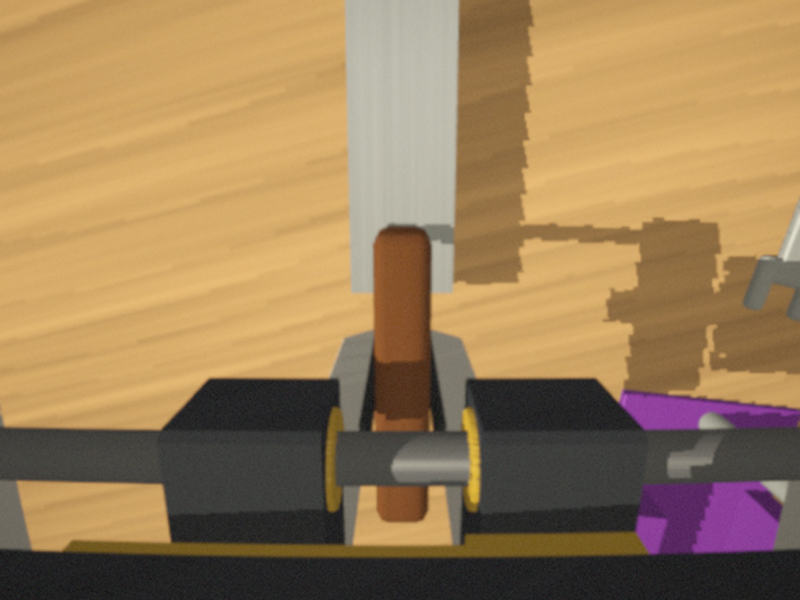

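View pics/scene_f_v.png

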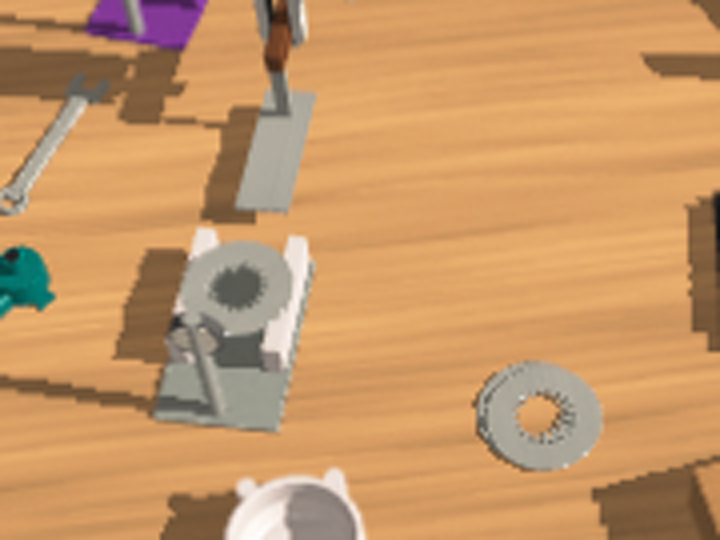

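```bash
cat > s8.py <<'E'
from rig import robot
from h import *
from s2h import snap
g=np.array([.4443,.0181]);a=.220
robot.move_linear(np.r_[g,.14],velocity=.13,frame=Rd(a))
robot.move_linear(np.r_[g,.092],velocity=.06)
robot.pause(.2)
print(robot.move_linear(np.r_[g,.0845],velocity=.015,threshold=4))
robot.pause(.2)
s=robot.get_state();print(s['time'],s['force'],s['moment'],s['ee_pos'])
snap('g',(200,130,180,135))
E
python3 s8.py
```

```text
True
30.05 [-0.94021221  1.450928    6.79679723] [0.28729833 0.30426304 0.07600749] [0.44413875 0.01832416 0.08478882]
```

View pics/scene_g_v.png

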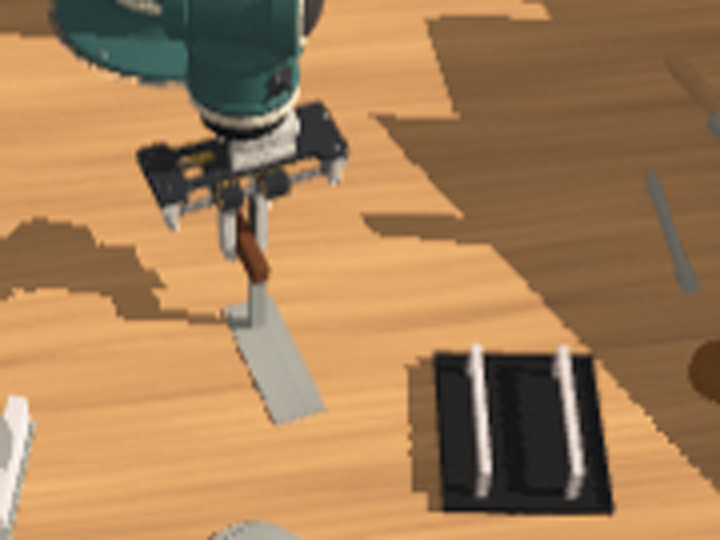

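```bash
cat > s9.py <<'E'
from rig import robot
from h import *
import pickle
g=np.array([.4443,.0181]);a=.220
robot.gripper_to(.09); robot.pause(.2)
robot.move_linear(np.r_[g,.23],velocity=.1)
robot.pause(.2)
im=robot.grab_frame('wrist');cv2.imwrite('pics/wl.png',im[:,:,::-1]);crop('pics/wl_v.png','pics/wl.png',0,0,512,384,1.5625)
st=np.array([.61465,-.25824]);b=-.2385;e=np.array([np.cos(b),np.sin(b)])
robot.move_ptp(np.r_[st-e*.09,.25],Rd(b)); robot.pause(.2)
ci=robot.camera_info('wrist');im=robot.grab_frame('wrist');cv2.imwrite('pics/ws.png',im[:,:,::-1]);crop('pics/ws_v.png','pics/ws.png',200,0,120,150,4)
pickle.dump(ci,open('ws.pkl','wb'))
im=robot.grab_frame('scene');cv2.imwrite('pics/sf.png',im[:,:,::-1]);crop('pics/sf_v.png','pics/sf.png',0,0,512,384,1.5625)
s=robot.get_state();print(s['time'],s['force'],s['ee_pos'])
E
python3 s9.py
```

```text
34.7333 [-0.37177755 -0.90470624 -0.57000804] [ 0.52744956 -0.23605495  0.25014835]
```

View pics/ws_v.png

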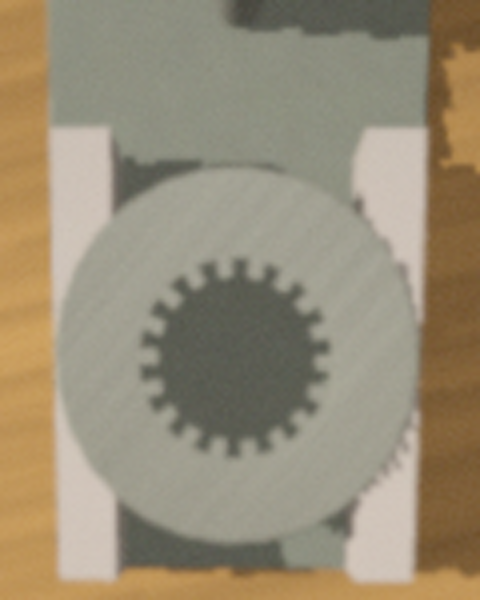

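View pics/sf_v.png

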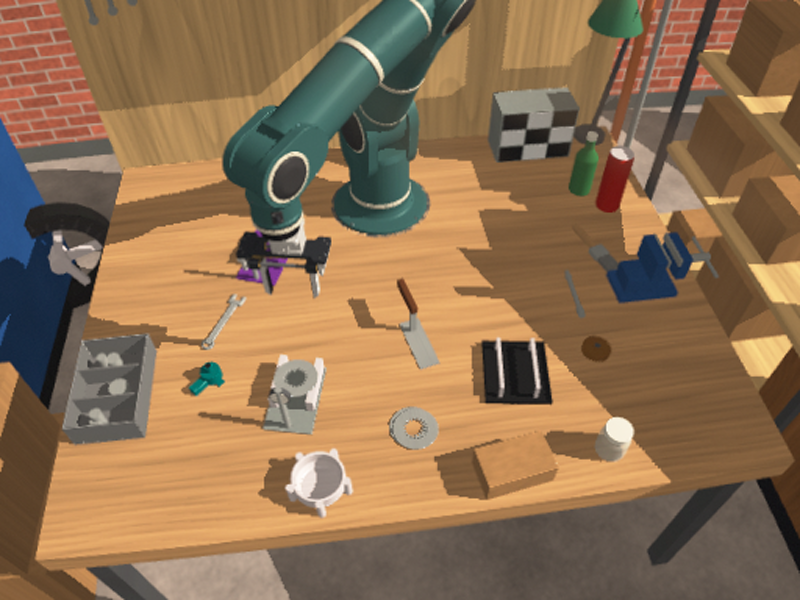

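View pics/wl_v.png

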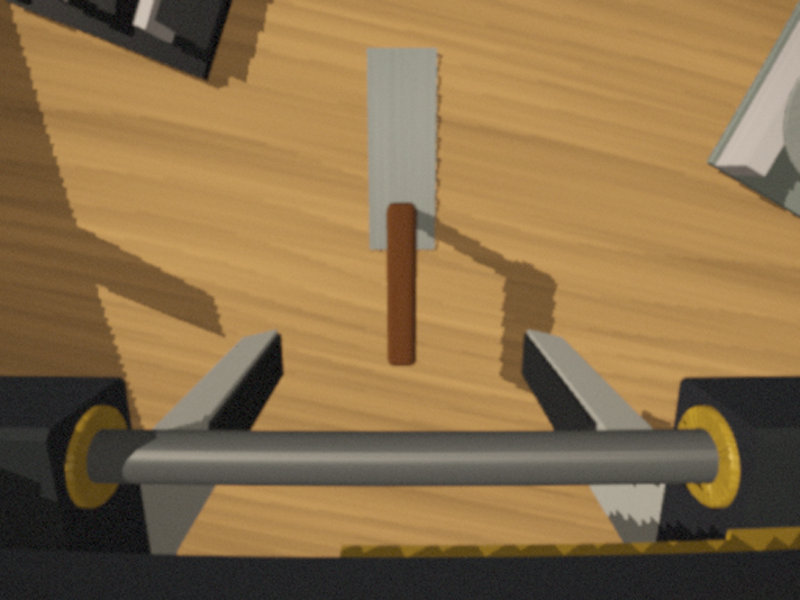

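```bash
python3 - <<'E'
from h import *
import pickle
w=pickle.load(open('ws.pkl','rb'))
rv=lambda p:(np.array(p,float)+.5)/4-.5+np.array([200,0])
a=-.2385;R=np.array([[np.cos(a),np.sin(a)],[-np.sin(a),np.cos(a)]])
c=np.array([.61465,-.25824])
for p,z in (([(237,167),(237,543),(57,355),(420,355)],.045),([(49,128),(430,128),(60,580),(414,580)],.042)):
    print(((back(w,rv(p),z)[:,:2]-c)@R.T*1000).round(1))
E
```

```text
[[ 49.4   0.5]
 [-49.5   0. ]
 [  1.1  49.1]
 [  1.5 -49.5]]
[[ 59.7  50.4]
 [ 60.1 -50.7]
 [-60.2  50.2]
 [-59.9 -50.3]]
```

Plate is centred within about 0.5 mm and level; the lifter lies flat and released, and the arm is clear.

```bash
python3 -c "
from rig import robot
robot.sign_off()"
```

```text
the job is handed in; nothing more can be done
```

The clutch plate is on the gauge stand, carried there on the lifter's blade without the fingers touching it. The lifter is back flat on the open bench, about where it started, and released. I handed the job in at about 35 s of the 72 s allowed.

- **Plate:** measured in the last wrist picture, it sits within about 0.5 mm of the centre of the stand's rails. It looked flat, and the blade slid out from under it without touching anything.
- **Lifter:** it came down on the bench with a light contact (about 7 N). After I let go it lay flat in the wrist picture.
- **Other parts:** the last scene picture showed the other parts and the purple look-alike stand where they were before, and the gripper clear of everything.
- **Disagreement:** the top and wrist cameras differed by about 3 mm in x. I used the wrist camera for every position, so a steady error there should cancel out.

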